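Switch the egg cooker off and lift the egg rack out to drip

TASK

The eggs are done: slide the egg cooker's switch all the way to its off stop, at the end marked with a small ring (the right-hand end as you face the switch). Then take the egg rack by its upright grip, lift it with all four eggs still in their cups about 10 cm straight up out of the cooker, and finish holding it there in the gripper, level and still above the cooker so that it drips back in. Leave the lid, beaker, spice jar, teaspoon and the other things round it where they stand.

Things in the scene. Friction and masses are not known exactly. Their poses are not given: they have to be found in the camera images.
- cooker: round black egg cooker with a steel band, 168 mm across, 62 mm high, fixed. Origin: centre of its underside, z up. On its -x side a control nose, 94 mm wide, top 45 mm above the worktop, reaches to 135 mm from its centre and carries the slide switch. The rack rests on a sunk ledge 52 mm above the worktop, inside a lip 156 mm wide that stands 10 mm above the ledge.
- switch (a joint): travel of the slide switch in m: 0 at the left-hand stop as you face the nose (largest egg mark, longest boiling), 0.036 at the right-hand stop (ring mark) = off. Growing values move it along the cooker's -y. It starts between 0 and 0.022. Friction about 2 N, no spring: it stays where it is left.
- switch_grip (a point): middle of the grey switch knob, moves with it. The knob is upright, 16 mm (cooker x) by 10 mm (cooker y, its travel) by 22 mm high, top 67 mm above the worktop; this point is 57 mm above the worktop, 108 mm from the cooker's centre towards -x. Pinch the knob along its travel or push its side.
- rack: white plastic egg rack, loose, about 0.13 kg, 151 mm across, 6 mm thick: a flat ring and hub with six round egg cups 47 mm from the centre, every 60 degrees from the rack's +x. It sits on the cooker's ledge with 2.5 mm play and can lie at any turn. Origin: centre of its underside, z up; 52 mm above the worktop when seated.
- rack_grip (a point): where to grip the rack: on its axis, 78 mm above its underside (130 mm above the worktop when seated). The grip is an upright flat paddle, 40 mm along the rack's x, 14 mm thick along the rack's y, from 52 to 98 mm above the underside, on a 12 mm post. Close the fingers along the rack's y; 40 N holds it well. Egg tops reach 51 mm above the underside.
- egg_1: loose brown hen's egg, 43 mm thick and 57 mm high, about 58 g, standing on end in the rack's cup at 0 degrees (turned from the rack's +x towards +y; seen from above anticlockwise), its lower tip about 6 mm below the rack's underside. Origin: that tip.
- egg_2: loose brown hen's egg, 43 mm thick and 57 mm high, about 58 g, standing on end in the rack's cup at 60 degrees (turned from the rack's +x towards +y; seen from above anticlockwise), its lower tip about 6 mm below the rack's underside. Origin: that tip.
- egg_3: loose brown hen's egg, 43 mm thick and 57 mm high, about 58 g, standing on end in the rack's cup at 120 degrees (turned from the rack's +x towards +y; seen from above anticlockwise), its lower tip about 6 mm below the rack's underside. Origin: that tip.
- egg_4: loose brown hen's egg, 43 mm thick and 57 mm high, about 58 g, standing on end in the rack's cup at 240 degrees (turned from the rack's +x towards +y; seen from above anticlockwise), its lower tip about 6 mm below the rack's underside. Origin: that tip.
- lid: clear dome lid of the cooker with a black knob, 167 mm across, 108 mm high, standing rim down left of the cooker; bystander. Origin: centre of its rim plane.
- bowl: empty white bowl, 136 mm across, 58 mm high, left of the cooker; fixed bystander. Origin: centre of its underside.
- beaker: small clear measuring beaker, 48 mm across, 62 mm high, behind the cooker; bystander. Origin: centre of its underside.
- honey_jar: honey jar, 61 mm across, 85 mm high, right of the cooker; fixed bystander. Origin: centre of its underside.
- spice_jar: spice jar, 45 mm across, 106 mm high, right of the cooker; bystander. Origin: centre of its underside.
- espresso_cup: espresso cup, 60x83x49 mm, right of the cooker near the front; fixed bystander. Origin: centre of its underside.
- teaspoon: teaspoon lying flat, 130x26x11 mm, right of the cooker near the front; bystander. Origin: centre of its underside.
Not all that is in view belongs to the job. What is shaped like the egg_1 but purple, turquoise or yellow is not meant.

How it is judged (in metres and radians):
On the way, in this order (a step that is already met when the one before it is completed fails the run):
1. the switch is at its off stop while the rack still sits in the cooker (value of joint switch above 0.033 m and z of rack in the frame of cooker below 0.058 m), for 0.2 s.
2. the rack hangs in the fingers, clear of the cooker, with the switch off (value of joint switch above 0.033 m and z of rack in the frame of cooker above 0.077 m and contact force between the fingers and rack above 1 N and contact force between rack and cooker below 0.1 N), for 0.2 s.
At the end, for the whole second after the job is handed in: The switch is within 3 mm of its off stop; the rack is held by the fingers, touching the cooker nowhere, 70 to 140 mm above its seat, within 35 mm of the cooker's axis, tilted less than 0.09 rad (5 degrees), moving slower than 20 mm/s and 0.15 rad/s; all four eggs are still in its cups (value of joint switch above 0.033 m and z of rack in the frame of cooker between 0.122 and 0.192 m and horizontal distance between rack and cooker below 0.035 m and angle between rack's own z axis and vertical below 0.09 rad and linear speed of rack below 0.02 m/s and angular speed of rack below 0.15 rad/s and contact force between the fingers and rack above 1 N and contact force between rack and cooker below 0.1 N and z of egg_1 in the frame of rack between -0.016 and 0.006 m and horizontal distance between egg_1 and rack between 0.034 and 0.06 m and z of egg_2 in the frame of rack between -0.016 and 0.006 m and horizontal distance between egg_2 and rack between 0.034 and 0.06 m and z of egg_3 in the frame of rack between -0.016 and 0.006 m and horizontal distance between egg_3 and rack between 0.034 and 0.06 m and z of egg_4 in the frame of rack between -0.016 and 0.006 m and horizontal distance between egg_4 and rack between 0.034 and 0.06 m); the arm keeps its last pose, push and grip.
It fails at once if the rack is tipped by more than 0.3 rad (17 degrees) (angle between rack's own z axis and vertical above 0.3 rad).
It fails at once if a bystander is moved by more than 25 mm (distance of any of lid, beaker, spice_jar, teaspoon from where it was at the start of the episode above 0.025 m).
It also fails if it takes over 43 s, if anything falls off the work surface, if the arm or the gripper's body presses on something with over 40 N, if the wrist force passes 120 N, or if a joint passes its speed limit or range.

ROBOT

A 6-joint arm with a two-finger parallel gripper is mounted at the origin on a cart in front of the work surface, level with it; the furniture and walls round the work are solid. World frame = base frame: x ahead of the robot, y to its left, z up, the work surface at z = 0. Lengths are in mm, angles in rad, forces in N, time in s.
With the tool pointing down it reaches from about 275 to 1000 mm from the base axis. Payload 8.4 kg.
Tool frame: the origin (TCP) lies at the very end of the fingers, on their centre line; the grasp point (between the pads) lies 19 mm behind it (r.tcp_to_grasp is the distance from the TCP to the grasp point, in mm); z points along the fingers, y is the line along which they close (so a half turn about z gives the same grasp; the last joint's range is limited). The gripper opens to 85 mm and grips with 20 to 120 N. Pads are 22 mm wide; open, the fingers measure 114 mm over their backs; the gripper's body (76 mm by 85 mm) begins 54 mm behind the grasp point. The pads swing forward as they close: fully open they stand 13 mm farther back than shut.
Start: joints at [1.275, 0.353, 1.633, -0, 1.155, -0.002], TCP at [180.993, 598.222, 205.581] pointing down, gripper open.
Joint ranges: [-2.63, 2.63], [-0.92, 2.1], [0.06, 2.66], [-1.3, 4.44], [0, 2.69], [-3.02, 3.02]. Speed limits (rad/s): [2.22, 2.22, 2.79, 3.14, 3.14, 3.14].

INTERFACE

Orientations are given as [roll, pitch, yaw] about the fixed x, y, z axes, in that order (R = Rz(yaw) Ry(pitch) Rx(roll)).
In Python, from rig import r gives the robot as it stands. The module is installed in compiled form; this text tells all that it offers.
- The arm moves only by the tool play_rows, never from a script. Its argument "rows" is a list of rows, each an object with "dp": the shift along the tool's x, y, z in units of 40 mm (1.0 is 40 mm), a list of three; "turn": the turn, a rotation vector about the tool's x, y, z in units of 6 degrees (1.0 is 6 degrees), a list of three; "fingers": the closure, from 0 (fully open) to 1 (shut). In form: [{"dp": [tx, ty, tz], "turn": [wx, wy, wz], "fingers": fingers}, ...]. A call has 1 to 5 rows; each row shifts and turns the commanded pose from where the row before left it, along the tool's axes as they then stand; what a row does not reach is not made up. A row lasts 1/12 s, in which the tool goes at most 41.7 mm and 7.16 degrees, less where a joint would pass 70% of its speed; a pose out of reach is approached as far as the arm can. A call is refused whole if a number of a shift passes 1 or a number of a turn 1, either way. A call with a gripper value outside its range is refused whole. The fingers move at their own pace and stop on an object; "force" is the grip in N (left out, the last holds). Time passes only in rows, so rows that do not move let the fingers close. It gives the time, the measured TCP pose, the force, the opening and the grip force at its end, in the units of the state.
- r.sense(): the state, without advancing time (a new reading comes with each control period).
- r.grab_frame(name): name is "scene" or "top"; returns a dict with "pixels" (400x640x3 uint8, red, green, blue), "fx", "fy", "cx", "cy" (pixels), "pose" (4x4, takes a point from camera to world coordinates). Camera axes: x right, y down, z forward; pixel columns grow to the right and rows downward; lengths in mm; the calibration is good to about 2 mm. A picture is of the moment at which its call begins. There is no depth.
- r.sign_off(): hands the job in; it is judged then, once.
The state is a dict: "clock": time; "qpos": joint angles; "qvel": joint speeds; "joint_efforts": joint torques, N m; "eef_pos": TCP position; "tcp_rot": TCP orientation; "contact_force": force on the tool from outside, world axes, zero at the start; "wrist_torque": the same for the moment, N m; "opening": opening from 0.0 (shut) to 1.0 (fully open); "grasp_force": force on a finger pad.
Only numpy, scipy, OpenCV 4.12 (cv2) and the standard library are available. Lean on these libraries where they do the work, as an engineer would, in place of code of your own. Each camera call takes 0.05 s, during which the arm holds its last target. There are 200 camera calls.

## Working session

There is one attempt and no reset: what is moved stays moved. The work goes in short steps, Python scripts to look and compute and a tool call to move; the robot and the scene stay as the last step left them, time stands still between calls to the robot, and variables do not carry over. Pictures are saved under pics/ and viewed, at most 10 in all, crops included, and the job is handed in when it is done.

Besides the shell and the picture viewer there is one more tool, called after "Emit:" as a command line: name --argument value ..., lists and objects as JSON in quotes. play_rows: Moves the arm, as the interface text tells. Its arguments: {"type":"object","properties":{"rows":{"type":"array"},"force":{"type":"number"}},"required":["rows"]}

```bash
mkdir -p pics; python3 - <<'E'
from rig import r
import cv2,pickle
for n in("scene","top"):
    f=r.grab_frame(n); pickle.dump(f,open(n+".pkl","wb"))
    cv2.imwrite(f"pics/{n}0.png",f["pixels"][:,:,::-1]); print(n,f["fx"],f["cx"],f["cy"],f["pose"].round(3).tolist())
s=r.sense();print(s)
E
```

```text
scene 420.0509249116143 318.92926322571714 192.6217078294316 [[0.698, -0.546, 0.464, 81.177], [-0.716, -0.538, 0.445, -488.984], [0.007, -0.643, -0.766, 931.392], [0.0, 0.0, 0.0, 1.0]]
top 444.4658793200115 322.0546378463343 195.70329341809764 [[-0.015, -0.981, 0.192, 308.846], [-1.0, 0.011, -0.021, 18.937], [0.018, -0.192, -0.981, 1461.048], [0.0, 0.0, 0.0, 1.0]]
{'clock': 0.1, 'qpos': array([ 1.27461377e+00,  3.53593128e-01,  1.63404040e+00,  1.34121747e-05,
        1.15517007e+00, -2.39846405e-03]), 'qvel': array([-2.63963976e-05, -6.15492488e-04, -2.02341212e-03,  2.26736701e-03,
        1.03548952e-03,  2.63215463e-04]), 'joint_efforts': array([-1.65444771e-04, -6.06356549e+01, -3.42821181e+01,  3.84543273e-05,
        4.06183710e-03, -7.36502528e-06]), 'eef_pos': array([180.85216944, 597.80483219, 204.93615447]), 'tcp_rot': array([-3.14038174e+00, -1.51681078e-05,  2.84780313e+00]), 'contact_force': array([ 1.39423073, -0.4642557 ,  0.57531474]), 'wrist_torque': array([-0.02245174,  0.00350288,  0.02492357]), 'grasp_force': 0.0, 'opening': 0.9987113308793882}
```

View pics/scene0.png

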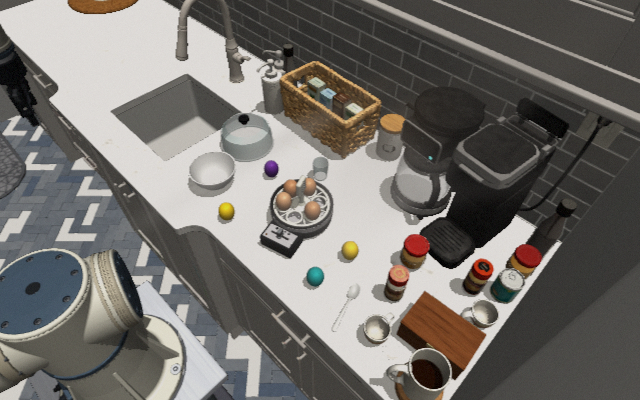

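View pics/top0.png

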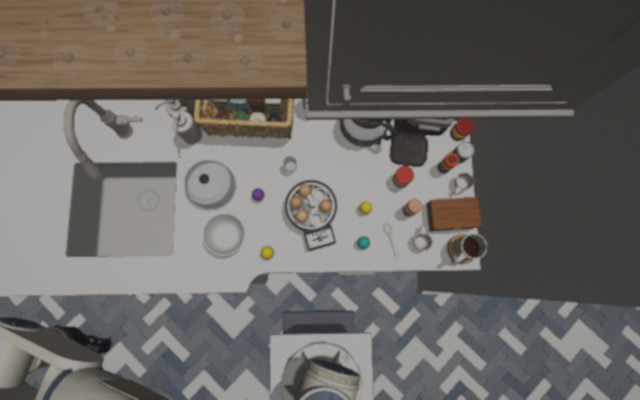

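The cooker is at about (303,207) in scene and (311,206) in top. The nose points toward the robot, at about (282,238) in scene and (320,238) in top. I'll enlarge both views.

```bash
python3 - <<'E'
import cv2,pickle
f=pickle.load(open("scene.pkl","rb"))["pixels"][160:265,245:350,::-1]
g=pickle.load(open("top.pkl","rb"))["pixels"][170:260,270:360,::-1]
cv2.imwrite("pics/c1.png",cv2.resize(f,(600,600)[:2] and (595,595),interpolation=cv2.INTER_CUBIC) if 0 else cv2.resize(f,None,fx=5.6,fy=5.6,interpolation=cv2.INTER_CUBIC))
cv2.imwrite("pics/c2.png",cv2.resize(g,None,fx=6.5,fy=6.5,interpolation=cv2.INTER_CUBIC))
E
```

```text
(no output)
```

View pics/c1.png

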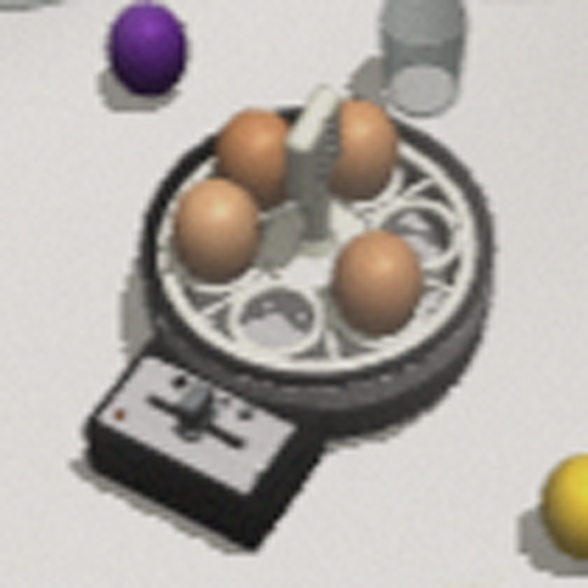

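View pics/c2.png

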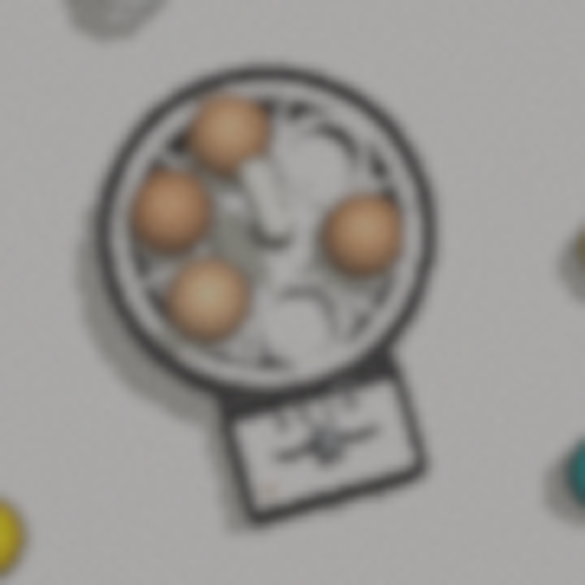

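The crops show the nose corners, knob (scene crop (200,400), top crop (327,442)), eggs and paddle clearly. Next I'll fit the poses from these points.

```bash
cat > fit.py <<'E'
import numpy as np,pickle
from scipy.optimize import least_squares
F={n:pickle.load(open(n+".pkl","rb")) for n in("scene","top")}
def proj(n,p):
    f=F[n];T=np.linalg.inv(f["pose"]);c=T[:3,:3]@p+T[:3,3]
    return np.array([f["fx"]*c[0]/c[2]+f["cx"],f["fy"]*c[1]/c[2]+f["cy"]])
S=lambda u,v:("scene",np.array([245+(u+.5)/5.6-.5,160+(v+.5)/5.6-.5]))
P=lambda u,v:("top",np.array([270+(u+.5)/6.5-.5,170+(v+.5)/6.5-.5]))
def e(k):
    a=np.deg2rad([0,0,60,120,240][k]); return ("r",47*np.cos(a),47*np.sin(a),76)
D=[(P(266,231),("c",0,0,62)),(P(255,522),("c",-135,47,45)),(P(425,470),("c",-135,-47,45)),
(S(88,430),("c",-135,47,45)),(S(250,496),("c",-135,-47,45)),
(P(230,133),e(1)),(P(171,210),e(2)),(P(209,299),e(3)),(P(362,235),e(4)),
(S(365,150),e(1)),(S(255,157),e(2)),(S(217,231),e(3)),(S(377,283),e(4)),
(S(314,118),("r",0,0,150)),(S(200,394),("k",0,0,67)),(P(327,442),("k",0,0,62))]
def world(q,m):
    k,x,y,z=m
    if k=="k": x,y=-108,18-q[6]
    t=q[5] if k=="r" else q[2]
    o=q[3:5] if k=="r" else q[:2]
    return np.array([o[0]+x*np.cos(t)-y*np.sin(t),o[1]+x*np.sin(t)+y*np.cos(t),z])
def res(q): return np.concatenate([proj(o[0],world(q,m))-o[1] for o,m in D]+[(q[3:5]-q[:2])/2])
s=least_squares(res,[430,20,0.2,430,20,.3,10],loss="soft_l1",x_scale=[100,100,.1,100,100,.1,10])
q=s.x
print(q.round(3)); print(res(q)[:-2].reshape(-1,2).round(1).tolist())
print("knob",world(q,("k",0,0,57)).round(1),"J std",np.sqrt(np.diag(np.linalg.inv(s.jac.T@s.jac))).round(3))
E
python3 fit.py
```

```text
[5.53227e+02 2.67480e+01 2.69000e-01 5.52748e+02 2.62410e+01 3.73000e-01
 1.86020e+01]
[[0.0, -0.2], [-0.8, 0.4], [1.5, 0.1], [-1.3, -1.4], [1.5, 2.2], [0.1, 0.8], [0.0, 0.4], [-0.3, 0.4], [0.1, 0.6], [-0.9, -0.3], [1.3, -0.0], [0.4, -0.7], [0.4, -0.3], [0.2, -1.0], [-0.2, -0.1], [0.2, -0.2]]
knob [449.3  -2.5  57. ] J std [1.261 1.812 0.022 1.117 1.089 0.028 2.975]
```

Emit:
play_rows --rows '[{"dp": [-0.6,-0.7,0],"turn": [0,0,0],"fingers": 0},{"dp": [-0.6,-0.7,0],"turn": [0,0,0],"fingers": 0},{"dp": [-0.6,-0.7,0],"turn": [0,0,0],"fingers": 0},{"dp": [-0.6,-0.7,0],"turn": [0,0,0],"fingers": 0},{"dp": [-0.6,-0.7,0],"turn": [0,0,0],"fingers": 0}]'

```text
clock: 0.52
eef_pos: [255.4, 427.7, 205.2]
tcp_rot: [-3.141, -0.0, 2.848]
contact_force: [0.0, 0.3, 0.1]
opening: 1.0
grasp_force: 0.0
```

Emit:
play_rows --rows '[{"dp": [-0.6,-0.7,0],"turn": [0,0,0],"fingers": 0},{"dp": [-0.6,-0.7,0],"turn": [0,0,0],"fingers": 0},{"dp": [-0.6,-0.7,0],"turn": [0,0,0],"fingers": 0},{"dp": [-0.6,-0.7,0],"turn": [0,0,0],"fingers": 0},{"dp": [-0.6,-0.7,0],"turn": [0,0,0],"fingers": 0}]'

```text
clock: 0.93
eef_pos: [329.7, 259.0, 205.5]
tcp_rot: [-3.141, 0.0, 2.848]
contact_force: [0.4, 0.2, 0.8]
opening: 1.004
grasp_force: 0.0
```

Emit:
play_rows --rows '[{"dp": [-0.6,-0.7,0],"turn": [0,0,0],"fingers": 0},{"dp": [-0.6,-0.7,0],"turn": [0,0,0],"fingers": 0},{"dp": [-0.6,-0.7,0],"turn": [0,0,0],"fingers": 0},{"dp": [-0.6,-0.7,0],"turn": [0,0,0],"fingers": 0},{"dp": [-0.6,-0.7,0],"turn": [0,0,0],"fingers": 0}]'

```text
clock: 1.35
eef_pos: [404.1, 90.1, 205.6]
tcp_rot: [3.142, 0.0, 2.848]
contact_force: [1.5, 0.7, -0.0]
opening: 1.003
grasp_force: 0.0
```

Emit:
play_rows --rows '[{"dp": [-0.6,-0.7,0],"turn": [0,0,0],"fingers": 0},{"dp": [0,0,0],"turn": [0,0,-0.9],"fingers": 0.4},{"dp": [0,0,0],"turn": [0,0,-0.9],"fingers": 0.4},{"dp": [0,0,0],"turn": [0,0,-0.9],"fingers": 0.4},{"dp": [0,0,0],"turn": [0,0,-0.9],"fingers": 0.4}]'

```text
clock: 1.77
eef_pos: [418.6, 57.7, 205.3]
tcp_rot: [3.142, -0.001, -3.055]
contact_force: [0.1, 0.3, 0.1]
opening: 0.603
grasp_force: 0.0
```

Emit:
play_rows --rows '[{"dp": [0,0,0],"turn": [0,0,-0.9],"fingers": 0.4},{"dp": [0,0,0],"turn": [0,0,-0.85],"fingers": 0.4},{"dp": [0,0,0],"turn": [0,0,0],"fingers": 0.4}]'

```text
clock: 2.02
eef_pos: [418.6, 58.1, 205.4]
tcp_rot: [3.142, -0.0, -2.871]
contact_force: [-0.2, -0.3, -0.0]
opening: 0.596
grasp_force: 0.0
```

```bash
cat > to.py <<'E'
import sys,numpy as np
from rig import r
from scipy.spatial.transform import Rotation as R
s=r.sense();x,y,z,yaw=map(float,sys.argv[1:5])
A=R.from_euler("xyz",s["tcp_rot"]);B=R.from_euler("xyz",[np.pi,0,yaw])
print("clock",s["clock"],"pos",s["eef_pos"].round(1),"rot",s["tcp_rot"].round(3),"F",s["contact_force"].round(1),"open",round(s["opening"],3),"grasp",round(s["grasp_force"],1))
print("dp units",(B.inv().apply(np.array([x,y,z])-s["eef_pos"])/40).round(2),"turn units",((A.inv()*B).as_rotvec(degrees=True)/6).round(2))
E
python3 to.py 449.3 -2.5 50 3.41
```

```text
clock 2.0167 pos [418.6  58.1 205.4] rot [ 3.142 -0.    -2.871] F [-0.2 -0.3 -0. ] open 0.596 grasp 0.0
dp units [-0.34 -1.67  3.88] turn units [ 0.   -0.    0.02]
```

Emit:
play_rows --rows '[{"dp": [-0.17,-0.85,0],"turn": [0,0,0],"fingers": 0.4},{"dp": [-0.17,-0.82,0],"turn": [0,0,0],"fingers": 0.4},{"dp": [0,0,0.9],"turn": [0,0,0],"fingers": 0.5},{"dp": [0,0,0.9],"turn": [0,0,0],"fingers": 0.5},{"dp": [0,0,0.8],"turn": [0,0,0],"fingers": 0.5}]'

```text
clock: 2.43
eef_pos: [449.5, -3.2, 100.3]
tcp_rot: [-3.141, 0.001, -2.88]
contact_force: [1.1, -0.5, -0.3]
opening: 0.501
grasp_force: 0.0
```

```bash
python3 to.py 449.3 -2.5 50 3.41; python3 - <<'E'
from rig import r
import cv2
f=r.grab_frame("scene")["pixels"][160:265,225:365,::-1]
cv2.imwrite("pics/c3.png",cv2.resize(f,None,fx=5.6,fy=5.6,interpolation=cv2.INTER_CUBIC))
E
```

```text
clock 2.4333 pos [449.5  -3.2 100.3] rot [-3.141e+00  1.000e-03 -2.880e+00] F [ 1.1 -0.5 -0.3] open 0.501 grasp 0.0
dp units [0.   0.02 1.26] turn units [-0.    0.01 -0.06]
```

View pics/c3.png

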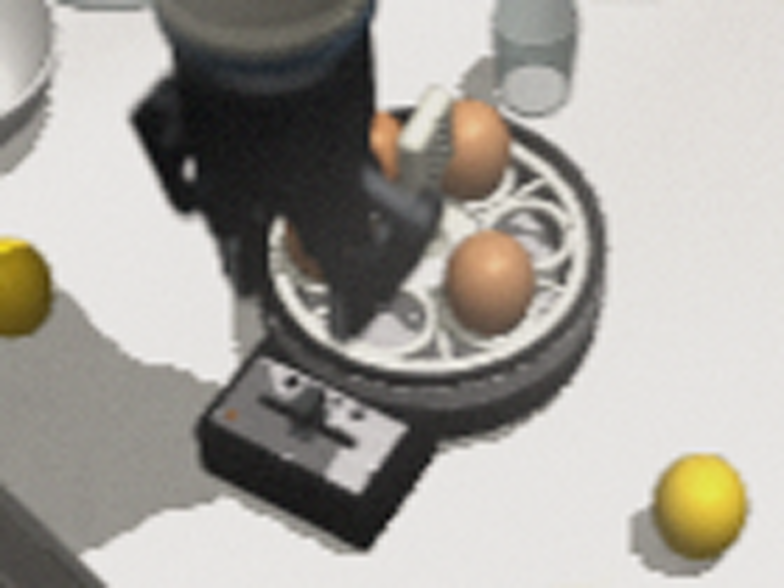

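The fingers straddle the knob (about (310,405) in the crop) with clear space above the nose. Next: descend and pinch.

Emit:
play_rows --rows '[{"dp": [0,0,0.6],"turn": [0,0,0],"fingers": 0.5},{"dp": [0,0,0.45],"turn": [0,0,0],"fingers": 0.5},{"dp": [0,0,0.2],"turn": [0,0,0],"fingers": 0.5},{"dp": [0,0,0],"turn": [0,0,0],"fingers": 0.7},{"dp": [0,0,0],"turn": [0,0,0],"fingers": 1}]' --force 25

```text
clock: 2.9
eef_pos: [449.8, -2.6, 52.2]
tcp_rot: [3.142, -0.0, -2.876]
contact_force: [0.1, -0.5, 0.6]
opening: 0.224
grasp_force: 0.0
```

Emit:
play_rows --rows '[{"dp": [0,0,0],"turn": [0,0,0],"fingers": 1},{"dp": [0,0,0],"turn": [0,0,0],"fingers": 1},{"dp": [0,0,0],"turn": [0,0,0],"fingers": 1},{"dp": [0,0,0],"turn": [0,0,0],"fingers": 1}]'

```text
clock: 3.23
eef_pos: [450.0, -2.6, 52.3]
tcp_rot: [-3.141, 0.001, -2.875]
contact_force: [-0.0, 0.2, 0.8]
opening: -0.001
grasp_force: 0.0
```

```bash
python3 to.py 449.3 -2.5 50 3.41
```

```text
clock 3.2333 pos [450.   -2.6  52.3] rot [-3.141e+00  1.000e-03 -2.875e+00] F [-0.   0.2  0.8] open -0.001 grasp 0.0
dp units [0.02 0.01 0.06] turn units [-0.    0.01 -0.02]
```

```bash
python3 - <<'E'
from rig import r
import cv2
f=r.grab_frame("scene")["pixels"][190:265,240:340,::-1]
cv2.imwrite("pics/c4.png",cv2.resize(f,None,fx=8,fy=8,interpolation=cv2.INTER_CUBIC))
E
```

```text
(no output)
```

View pics/c4.png

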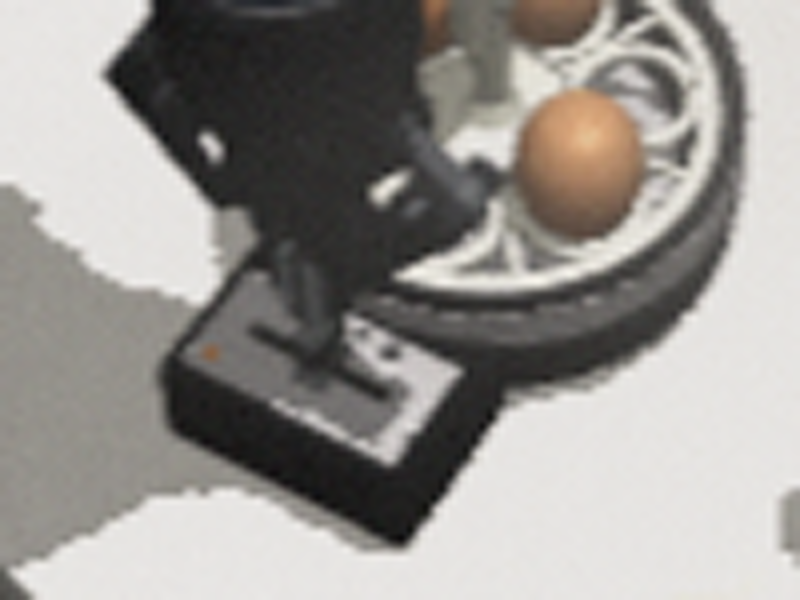

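The fingertip is at about (320,352) in the crop, over the middle of the slot, but no knob was pinched. I'll project the model into this view to compare.

```bash
cat > chk.py <<'E'
from fit import *
c=lambda x,y,z:proj("scene",world(q,("c",x,y,z)))
v=lambda p:((p-[240,190]+.5)*8).round(0)
print("tcp",v(proj("scene",np.array([450,-2.6,52.3]))))
for n,a in dict(knobtop=(-108,0,67),knobbase=(-108,0,45),slotL=(-108,18,45),slotR=(-108,-18,45),frontL=(-135,47,45),frontR=(-135,-47,45),knobtopfront=(-116,0,67),kbf=(-116,0,45)).items(): print(n,v(c(*a)))
E
python3 chk.py
python3 - <<'E'
from rig import r
import cv2,pickle
f=r.grab_frame("top")["pixels"]
a=pickle.load(open("scene.pkl","rb"))["pixels"][190:265,240:340,::-1]
A=cv2.resize(a,None,fx=8,fy=8,interpolation=cv2.INTER_CUBIC)[250:600,100:500]
B=cv2.resize(r.grab_frame("scene")["pixels"][190:265,240:340,::-1],None,fx=8,fy=8,interpolation=cv2.INTER_CUBIC)[250:600,100:500]
cv2.imwrite("pics/c5.png",cv2.hconcat([A,B]))
E
```

```text
[5.53227e+02 2.67480e+01 2.69000e-01 5.52748e+02 2.62410e+01 3.73000e-01
 1.86020e+01]
[[0.0, -0.2], [-0.8, 0.4], [1.5, 0.1], [-1.3, -1.4], [1.5, 2.2], [0.1, 0.8], [0.0, 0.4], [-0.3, 0.4], [0.1, 0.6], [-0.9, -0.3], [1.3, -0.0], [0.4, -0.7], [0.4, -0.3], [0.2, -1.0], [-0.2, -0.1], [0.2, -0.2]]
knob [449.3  -2.5  57. ] J std [1.261 1.812 0.022 1.117 1.089 0.028 2.975]
tcp [329. 349.]
knobtop [323. 322.]
knobbase [327. 362.]
slotL [279. 339.]
slotR [376. 385.]
frontL [156. 364.]
frontR [410. 487.]
knobtopfront [309. 341.]
kbf [314. 381.]
```

View pics/c5.png

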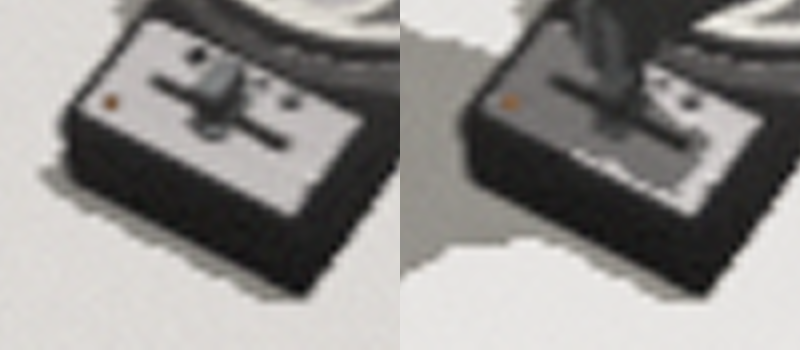

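Emit:
play_rows --rows '[{"dp": [0,0,-0.8],"turn": [0,0,0],"fingers": 1},{"dp": [0,0.8,-0.2],"turn": [0,0,0],"fingers": 1},{"dp": [0,0,0.5],"turn": [0,0,0],"fingers": 1},{"dp": [0,0,0.5],"turn": [0,0,0],"fingers": 1},{"dp": [0,0,0],"turn": [0,0,0],"fingers": 1}]'

```text
clock: 3.8
eef_pos: [439.1, 28.5, 49.6]
tcp_rot: [3.141, -0.003, -2.874]
contact_force: [-1.2, -1.1, -0.5]
opening: 0.002
grasp_force: 0.0
```

```bash
python3 to.py 449.3 -2.5 50 3.41
python3 - <<'E'
from rig import r
import cv2,pickle
B=cv2.resize(r.grab_frame("scene")["pixels"][175:265,230:340,::-1],None,fx=7,fy=6.6,interpolation=cv2.INTER_CUBIC)
cv2.imwrite("pics/c6.png",B)
E
```

```text
clock 3.8 pos [439.1  28.5  49.6] rot [ 3.141e+00 -3.000e-03 -2.874e+00] F [-1.2 -1.1 -0.5] open 0.002 grasp 0.0
dp units [-0.04 -0.81 -0.01] turn units [ 0.01 -0.03 -0.01]
```

View pics/c6.png

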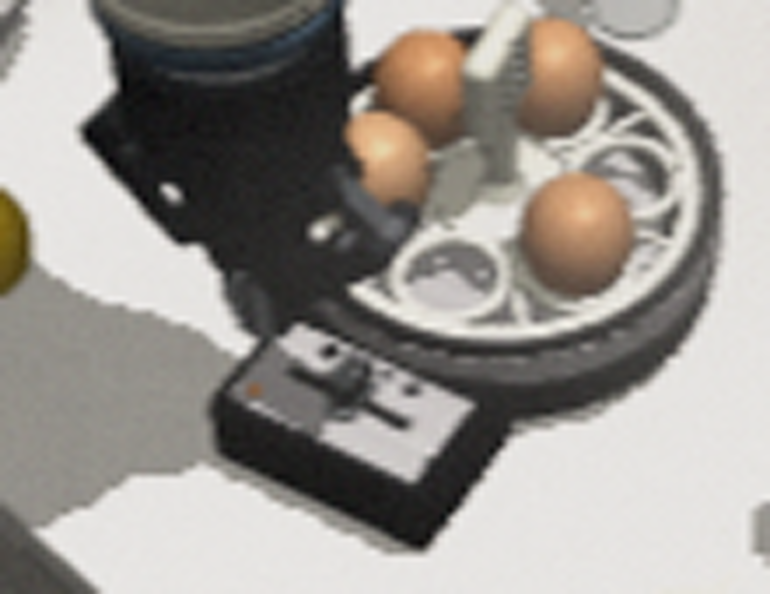

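```bash
python3 - <<'E' | tail -4
from fit import *
v=lambda p:((p-[230,175]+.5)*[7,6.6]).round(0)
for z in (50,60,70,80): print(z,v(proj("scene",np.array([439.1,28.5,z]))))
E
```

```text
50 [279. 360.]
60 [276. 345.]
70 [274. 330.]
80 [272. 314.]
```

The shut fingertip is at about (262,335), which matches z≈65 rather than 50. So the tip probably sits higher than the stated TCP, and the fingers closed above the knob. I'll lower in small steps and watch the force.

Emit:
play_rows --rows '[{"dp": [0,0,0.1],"turn": [0,0,0],"fingers": 1},{"dp": [0,0,0],"turn": [0,0,0],"fingers": 1}]'

```text
clock: 4.02
eef_pos: [441.3, 28.1, 47.7]
tcp_rot: [-3.142, 0.0, -2.876]
contact_force: [0.1, 0.2, -0.4]
opening: 0.001
grasp_force: 0.0
```

Emit:
play_rows --rows '[{"dp": [0,0,0.06],"turn": [0,0,0],"fingers": 1},{"dp": [0,0,0],"turn": [0,0,0],"fingers": 1}]'

```text
clock: 4.18
eef_pos: [441.4, 28.1, 45.4]
tcp_rot: [-3.141, 0.001, -2.875]
contact_force: [-0.6, -0.2, -0.2]
opening: 0.003
grasp_force: 0.0
```

Emit:
play_rows --rows '[{"dp": [0,0,0.06],"turn": [0,0,0],"fingers": 1},{"dp": [0,0,0],"turn": [0,0,0],"fingers": 1}]'

```text
clock: 4.35
eef_pos: [441.1, 28.1, 42.7]
tcp_rot: [-3.142, 0.0, -2.875]
contact_force: [0.1, -0.1, -0.0]
opening: 0.002
grasp_force: 0.0
```

Emit:
play_rows --rows '[{"dp": [0,0,0.06],"turn": [0,0,0],"fingers": 1},{"dp": [0,0,0],"turn": [0,0,0],"fingers": 1}]'

```text
clock: 4.52
eef_pos: [440.9, 28.2, 40.1]
tcp_rot: [3.142, -0.0, -2.875]
contact_force: [-0.0, -0.1, 0.8]
opening: -0.0
grasp_force: 0.0
```

No contact at TCP z 40, which confirms the offset. I'll lower a bit more, then push along -y.

Emit:
play_rows --rows '[{"dp": [0,0,0.08],"turn": [0,0,0],"fingers": 1},{"dp": [0,-0.2,0],"turn": [0,0,0],"fingers": 1},{"dp": [0,-0.15,0],"turn": [0,0,0],"fingers": 1}]'

```text
clock: 4.77
eef_pos: [444.8, 14.3, 37.0]
tcp_rot: [-3.142, -0.0, -2.874]
contact_force: [0.0, 0.6, -0.1]
opening: 0.003
grasp_force: 0.0
```

Emit:
play_rows --rows '[{"dp": [0,-0.15,0],"turn": [0,0,0],"fingers": 1},{"dp": [0,0,0],"turn": [0,0,0],"fingers": 1}]'

```text
clock: 4.93
eef_pos: [446.7, 7.9, 37.2]
tcp_rot: [-3.141, 0.0, -2.876]
contact_force: [0.5, 0.8, -0.3]
opening: -0.002
grasp_force: 0.0
```

Emit:
play_rows --rows '[{"dp": [0,-0.1,0],"turn": [0,0,0],"fingers": 1},{"dp": [0,0,0],"turn": [0,0,0],"fingers": 1}]'

```text
clock: 5.1
eef_pos: [447.5, 4.6, 37.2]
tcp_rot: [3.142, -0.0, -2.876]
contact_force: [0.5, -0.3, 0.1]
opening: 0.001
grasp_force: 0.0
```

Emit:
play_rows --rows '[{"dp": [0,-0.1,0],"turn": [0,0,0],"fingers": 1},{"dp": [0,0,0],"turn": [0,0,0],"fingers": 1}]'

```text
clock: 5.27
eef_pos: [448.4, 0.9, 37.2]
tcp_rot: [3.142, -0.0, -2.875]
contact_force: [-0.8, -0.1, -0.7]
opening: -0.001
grasp_force: 0.0
```

Emit:
play_rows --rows '[{"dp": [0,-0.1,0],"turn": [0,0,0],"fingers": 1},{"dp": [0,0,0],"turn": [0,0,0],"fingers": 1}]'

```text
clock: 5.43
eef_pos: [449.5, -3.0, 37.2]
tcp_rot: [-3.142, -0.0, -2.875]
contact_force: [0.2, 0.7, 0.2]
opening: 0.001
grasp_force: 0.1
```

```bash
python3 to.py 449.3 -2.5 37 3.41
python3 - <<'E'
from rig import r
import cv2,pickle
a,b=[cv2.resize(r.grab_frame(n)["pixels"][y:y+90,x:x+60,::-1],None,fx=6.6,fy=6.6,interpolation=cv2.INTER_CUBIC) for n,x,y in(("scene",250,175),("top",290,175))]
cv2.imwrite("pics/c7.png",cv2.hconcat([a,b]))
E
```

```text
clock 5.4333 pos [449.5  -3.   37.2] rot [-3.142 -0.    -2.875] F [0.2 0.7 0.2] open 0.001 grasp 0.1
dp units [0.   0.01 0.  ] turn units [-0.   -0.   -0.02]
```

View pics/c7.png

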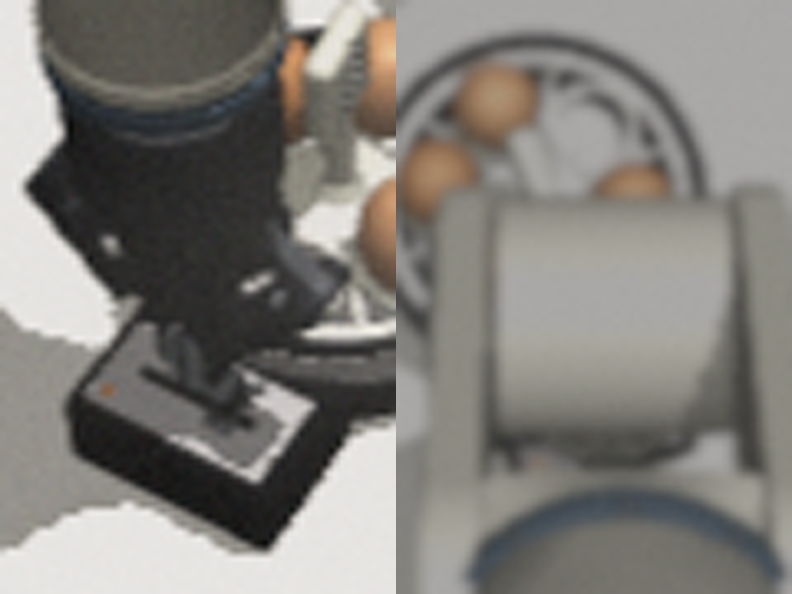

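The knob has moved right: its front edge is now near (235,418), with the slot from (140,370) to (250,425). I'll keep pushing until the stop shows in the force.

Emit:
play_rows --rows '[{"dp": [0,-0.08,0],"turn": [0,0,0],"fingers": 1},{"dp": [0,0,0],"turn": [0,0,0],"fingers": 1}]'

```text
clock: 5.7
eef_pos: [450.5, -5.9, 37.2]
tcp_rot: [-3.142, 0.0, -2.875]
contact_force: [0.1, 1.0, 0.4]
opening: 0.002
grasp_force: 0.3
```

Emit:
play_rows --rows '[{"dp": [0,-0.06,0],"turn": [0,0,0],"fingers": 1},{"dp": [0,0,0],"turn": [0,0,0],"fingers": 1}]'

```text
clock: 5.87
eef_pos: [450.8, -7.4, 37.2]
tcp_rot: [3.14, -0.0, -2.876]
contact_force: [-1.2, 8.7, 2.5]
opening: 0.001
grasp_force: 4.3
```

Emit:
play_rows --rows '[{"dp": [0,-0.06,0],"turn": [0,0,0],"fingers": 1},{"dp": [0,0,0],"turn": [0,0,0],"fingers": 1}]'

```text
clock: 6.03
eef_pos: [450.9, -8.0, 37.1]
tcp_rot: [3.137, -0.0, -2.878]
contact_force: [-1.5, 22.0, 3.3]
opening: -0.002
grasp_force: 11.4
```

The switch is at its stop (22 N). Back off, then rise.

Emit:
play_rows --rows '[{"dp": [0,0.2,0],"turn": [0,0,0],"fingers": 1},{"dp": [0,0,-0.9],"turn": [0,0,0],"fingers": 1},{"dp": [0,0,-0.95],"turn": [0,0,0],"fingers": 0.5},{"dp": [0,0,-0.95],"turn": [0,0,0],"fingers": 0.2},{"dp": [0,0,-0.95],"turn": [0,0,-0.5],"fingers": 0.2}]'

```text
clock: 6.45
eef_pos: [449.0, -2.8, 188.8]
tcp_rot: [-3.141, -0.001, -2.823]
contact_force: [1.4, -0.1, -0.2]
opening: 0.418
grasp_force: 0.0
```

Emit:
play_rows --rows '[{"dp": [0,0,-0.8],"turn": [0,0,-0.5],"fingers": 0.2},{"dp": [0,0,0],"turn": [0,0,0],"fingers": 0.2}]'

```text
clock: 6.62
eef_pos: [453.3, -2.9, 225.6]
tcp_rot: [-3.137, 0.009, -2.767]
contact_force: [1.1, 0.3, 0.5]
opening: 0.709
grasp_force: 0.0
```

```bash
python3 to.py 552.7 26.2 106 3.515
```

```text
clock 6.6167 pos [453.3  -2.9 225.6] rot [-3.137  0.009 -2.767] F [1.1 0.3 0.5] open 0.709 grasp 0.0
dp units [-2.58 -0.23  2.99] turn units [-0.04  0.09  0.01]
```

Emit:
play_rows --rows '[{"dp": [-0.86,-0.08,0],"turn": [0,0,0],"fingers": 0.2},{"dp": [-0.86,-0.08,0],"turn": [0,0,0],"fingers": 0.2},{"dp": [-0.86,-0.07,0],"turn": [0,0,0],"fingers": 0.2},{"dp": [0,0,0],"turn": [0,0,0],"fingers": 0.2},{"dp": [0,0,0.5],"turn": [0,0,0],"fingers": 0.2}]'

```text
clock: 7.03
eef_pos: [552.6, 26.6, 201.4]
tcp_rot: [-3.14, 0.005, -2.77]
contact_force: [1.0, 0.2, 0.1]
opening: 0.798
grasp_force: 0.0
```

Emit:
play_rows --rows '[{"dp": [0,0,0.3],"turn": [0,0,0],"fingers": 0.2},{"dp": [0,0,0],"turn": [0,0,0],"fingers": 0.2}]'

```text
clock: 7.2
eef_pos: [546.5, 25.9, 184.1]
tcp_rot: [3.14, -0.005, -2.77]
contact_force: [0.4, 0.9, 0.3]
opening: 0.805
grasp_force: 0.0
```

```bash
python3 to.py 552.7 26.2 106 3.515
python3 - <<'E'
from rig import r
import cv2,pickle
a=cv2.resize(r.grab_frame("scene")["pixels"][140:240,245:365,::-1],None,fx=6,fy=6,interpolation=cv2.INTER_CUBIC)
cv2.imwrite("pics/c8.png",a)
E
```

```text
clock 7.2 pos [546.5  25.9 184.1] rot [ 3.14  -0.005 -2.77 ] F [0.4 0.9 0.3] open 0.805 grasp 0.0
dp units [-0.15 -0.05  1.95] turn units [ 0.01 -0.05 -0.02]
```

View pics/c8.png

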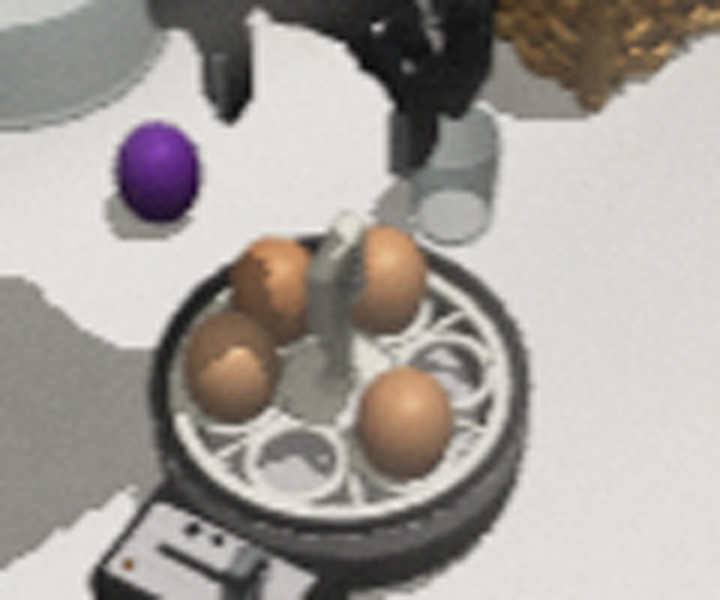

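The knob now sits at the right end (245,560), and the fingers straddle the paddle, with tips at (235,120) and (410,170) and the paddle top at (345,230). I'll check the projections of tip and paddle.

Emit:
play_rows --rows '[{"dp": [0,0,0],"turn": [0,0,0],"fingers": 0.2},{"dp": [0,0,0],"turn": [0,0,0],"fingers": 0.2}]'

```text
clock: 7.42
eef_pos: [549.2, 26.0, 187.9]
tcp_rot: [-3.141, 0.001, -2.771]
contact_force: [-0.1, 0.7, 0.3]
opening: 0.798
grasp_force: 0.0
```

```bash
python3 to.py 552.7 26.2 106 3.515; python3 - <<'E' | tail -5
from fit import *
v=lambda p:((p-[245,140]+.5)*6).round(0)
y=-2.77;d=np.array([np.sin(y),-np.cos(y),0])*34
for z in (184,194,204): print(z,[v(proj("scene",np.array([548.5,26,z])+s*d)) for s in(-1,0,1)])
print("paddle top",v(proj("scene",np.array([552.7,26.2,150]))))
E
```

```text
clock 7.4167 pos [549.2  26.  187.9] rot [-3.141e+00  1.000e-03 -2.771e+00] F [-0.1  0.7  0.3] open 0.798 grasp 0.0
dp units [-0.08 -0.03  2.05] turn units [-0.    0.01 -0.02]
knob [449.3  -2.5  57. ] J std [1.261 1.812 0.022 1.117 1.089 0.028 2.975]
184 [array([406., 216.]), array([329., 191.]), array([253., 167.])]
194 [array([406., 199.]), array([328., 174.]), array([252., 150.])]
204 [array([406., 182.]), array([328., 157.]), array([251., 132.])]
paddle top [338. 241.]
```

The tips sit about 13 mm further back than stated, plus the opening swing. I'll grip with the TCP at about z 98.

Emit:
play_rows --rows '[{"dp": [-0.13,-0.05,0.5],"turn": [0,0,0],"fingers": 0.2},{"dp": [0,0,0.5],"turn": [0,0,0],"fingers": 0.2},{"dp": [0,0,0.5],"turn": [0,0,0],"fingers": 0.2},{"dp": [0,0,0],"turn": [0,0,0],"fingers": 0.2},{"dp": [0,0,0],"turn": [0,0,0],"fingers": 0.2}]'

```text
clock: 7.83
eef_pos: [554.2, 26.1, 127.4]
tcp_rot: [3.141, -0.001, -2.771]
contact_force: [0.2, -0.0, 0.1]
opening: 0.801
grasp_force: 0.0
```

Emit:
play_rows --rows '[{"dp": [0,0,0.35],"turn": [0,0,0],"fingers": 0.2},{"dp": [0,0,0.35],"turn": [0,0,0],"fingers": 0.2},{"dp": [0,0,0],"turn": [0,0,0],"fingers": 0.2},{"dp": [0,0,0],"turn": [0,0,0],"fingers": 0.5},{"dp": [0,0,0],"turn": [0,0,0],"fingers": 0.6}]'

```text
clock: 8.25
eef_pos: [555.6, 26.2, 100.8]
tcp_rot: [-3.141, 0.002, -2.77]
contact_force: [-0.6, -0.5, -0.3]
opening: 0.527
grasp_force: 0.0
```

```bash
python3 to.py 554.5 27 98 3.515
```

```text
clock 8.25 pos [555.6  26.2 100.8] rot [-3.141e+00  2.000e-03 -2.770e+00] F [-0.6 -0.5 -0.3] open 0.527 grasp 0.0
dp units [0.02 0.03 0.07] turn units [-0.01  0.02 -0.02]
```

Now I'll close gently in steps.

Emit:
play_rows --rows '[{"dp": [0,0,0],"turn": [0,0,0],"fingers": 0.65},{"dp": [0,0,0],"turn": [0,0,0],"fingers": 0.7},{"dp": [0,0,0],"turn": [0,0,0],"fingers": 0.74},{"dp": [0,0,0],"turn": [0,0,0],"fingers": 0.77}]' --force 20

```text
clock: 8.58
eef_pos: [554.8, 26.2, 99.6]
tcp_rot: [-3.141, 0.001, -2.77]
contact_force: [-0.7, 0.4, -0.8]
opening: 0.233
grasp_force: 0.0
```

Emit:
play_rows --rows '[{"dp": [0,0,0],"turn": [0,0,0],"fingers": 0.79},{"dp": [0,0,0],"turn": [0,0,0],"fingers": 0.81},{"dp": [0,0,0],"turn": [0,0,0],"fingers": 0.81}]'

```text
clock: 8.83
eef_pos: [554.6, 26.4, 99.2]
tcp_rot: [3.141, -0.0, -2.77]
contact_force: [0.1, 0.8, 1.4]
opening: 0.194
grasp_force: 0.7
```

Emit:
play_rows --rows '[{"dp": [0,0,0],"turn": [0,0,0],"fingers": 0.84},{"dp": [0,0,0],"turn": [0,0,0],"fingers": 0.87},{"dp": [0,0,0],"turn": [0,0,0],"fingers": 1},{"dp": [0,0,0],"turn": [0,0,0],"fingers": 1}]'

```text
clock: 9.17
eef_pos: [554.6, 26.1, 99.2]
tcp_rot: [-3.141, -0.0, -2.77]
contact_force: [-0.3, -0.3, 2.5]
opening: 0.158
grasp_force: 21.0
```

Emit:
play_rows --rows '[{"dp": [0,0,0],"turn": [0,0,0],"fingers": 1},{"dp": [0,0,0],"turn": [0,0,0],"fingers": 1},{"dp": [0,0,0],"turn": [0,0,0],"fingers": 1}]' --force 45

```text
clock: 9.42
eef_pos: [554.7, 26.2, 99.3]
tcp_rot: [-3.141, 0.0, -2.77]
contact_force: [-0.7, 0.4, 3.8]
opening: 0.155
grasp_force: 47.3
```

```bash
python3 to.py 554.5 27 200 3.515
```

```text
clock 9.4167 pos [554.7  26.2  99.3] rot [-3.141  0.    -2.77 ] F [-0.7  0.4  3.8] open 0.155 grasp 47.3
dp units [-0.    0.02 -2.52] turn units [-0.    0.   -0.02]
```

The grip is solid. Next is a slow lift.

Emit:
play_rows --rows '[{"dp": [0,0,-0.03],"turn": [0,0,0],"fingers": 1},{"dp": [0,0,-0.06],"turn": [0,0,0],"fingers": 1},{"dp": [0,0,-0.08],"turn": [0,0,0],"fingers": 1},{"dp": [0,0,-0.1],"turn": [0,0,0],"fingers": 1},{"dp": [0,0,-0.1],"turn": [0,0,0],"fingers": 1}]'

```text
clock: 9.83
eef_pos: [554.4, 26.2, 114.2]
tcp_rot: [3.141, -0.0, -2.77]
contact_force: [0.3, -0.3, -3.1]
opening: 0.157
grasp_force: 46.2
```

Emit:
play_rows --rows '[{"dp": [0,0,-0.1],"turn": [0,0,0],"fingers": 1},{"dp": [0,0,-0.1],"turn": [0,0,0],"fingers": 1},{"dp": [0,0,-0.1],"turn": [0,0,0],"fingers": 1},{"dp": [0,0,-0.1],"turn": [0,0,0],"fingers": 1},{"dp": [0,0,-0.1],"turn": [0,0,0],"fingers": 1}]'

```text
clock: 10.25
eef_pos: [554.6, 26.2, 134.5]
tcp_rot: [-3.142, 0.0, -2.77]
contact_force: [1.0, 0.6, -2.8]
opening: 0.153
grasp_force: 46.2
```

Emit:
play_rows --rows '[{"dp": [0,0,-0.12],"turn": [0,0,0],"fingers": 1},{"dp": [0,0,-0.12],"turn": [0,0,0],"fingers": 1},{"dp": [0,0,-0.12],"turn": [0,0,0],"fingers": 1},{"dp": [0,0,-0.12],"turn": [0,0,0],"fingers": 1},{"dp": [0,0,-0.12],"turn": [0,0,0],"fingers": 1}]'

```text
clock: 10.67
eef_pos: [554.6, 26.2, 158.5]
tcp_rot: [-3.142, 0.0, -2.77]
contact_force: [0.0, -1.1, -3.9]
opening: 0.154
grasp_force: 46.2
```

Emit:
play_rows --rows '[{"dp": [0,0,-0.12],"turn": [0,0,0],"fingers": 1},{"dp": [0,0,-0.12],"turn": [0,0,0],"fingers": 1},{"dp": [0,0,-0.12],"turn": [0,0,0],"fingers": 1},{"dp": [0,0,-0.12],"turn": [0,0,0],"fingers": 1},{"dp": [0,0,-0.12],"turn": [0,0,0],"fingers": 1}]'

```text
clock: 11.08
eef_pos: [554.6, 26.2, 182.5]
tcp_rot: [3.142, 0.0, -2.77]
contact_force: [-0.0, 0.4, -4.2]
opening: 0.154
grasp_force: 46.2
```

Emit:
play_rows --rows '[{"dp": [0,0,-0.12],"turn": [0,0,0],"fingers": 1},{"dp": [0,0,-0.12],"turn": [0,0,0],"fingers": 1},{"dp": [0,0,-0.1],"turn": [0,0,0],"fingers": 1},{"dp": [0,0,-0.06],"turn": [0,0,0],"fingers": 1},{"dp": [0,0,-0.03],"turn": [0,0,0],"fingers": 1}]'

```text
clock: 11.5
eef_pos: [554.8, 26.2, 199.7]
tcp_rot: [-3.141, 0.001, -2.77]
contact_force: [0.6, 0.5, -3.6]
opening: 0.152
grasp_force: 46.2
```

Emit:
play_rows --rows '[{"dp": [0,0,0],"turn": [0,0,0],"fingers": 1},{"dp": [0,0,0],"turn": [0,0,0],"fingers": 1},{"dp": [0,0,0],"turn": [0,0,0],"fingers": 1},{"dp": [0,0,0],"turn": [0,0,0],"fingers": 1},{"dp": [0,0,0],"turn": [0,0,0],"fingers": 1}]'

```text
clock: 11.92
eef_pos: [554.5, 26.2, 199.0]
tcp_rot: [3.141, -0.0, -2.77]
contact_force: [0.1, 0.1, -3.9]
opening: 0.152
grasp_force: 46.2
```

```bash
python3 to.py 554.5 27 200 3.515; python3 - <<'E' | tail -6
from rig import r
import cv2
from fit import *
im=r.grab_frame("scene")["pixels"]; h=cv2.cvtColor(im,cv2.COLOR_RGB2HSV)
m=cv2.inRange(h,(5,80,60),(18,255,255)); m[:110]=0;m[230:]=0;m[:,:240]=0;m[:,355:]=0
n,_,st,c=cv2.connectedComponentsWithStats(m)
print([(st[i].tolist(),c[i].round(1).tolist()) for i in range(1,n) if st[i][4]>15])
off=np.array([0,0,100.])
for k in (1,2,3,4): print("exp egg",k,proj("scene",world(q,e(k))+off).round(1))
E
```

```text
clock 11.9167 pos [554.5  26.2 199. ] rot [ 3.141 -0.    -2.77 ] F [ 0.1  0.1 -3.9] open 0.152 grasp 46.2
dp units [-0.01  0.02 -0.03] turn units [ 0.   -0.   -0.02]
knob [449.3  -2.5  57. ] J std [1.261 1.812 0.022 1.117 1.089 0.028 2.975]
[([316, 110, 39, 48, 1228], [337.1, 131.3]), ([273, 153, 23, 32, 437], [284.3, 169.5]), ([303, 152, 14, 19, 170], [310.1, 161.7]), ([304, 175, 17, 18, 234], [312.1, 183.6])]
exp egg 1 [308.4 160. ]
exp egg 2 [289.7 161.5]
exp egg 3 [281.4 174.3]
exp egg 4 [312.1 184.2]
```

The rack is about 100 mm up, the eggs are where expected and the weight reads 3.9 N. I'm handing it in.

```bash
python3 -c "
from rig import r
print(r.sign_off())"
```

```text
the job is handed in; nothing more can be done
None
```

I pushed the switch to its off stop and lifted the rack about 10 cm with all four eggs in it; it's held level and still above the cooker, and the job is handed in (no verdict was returned).

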